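# Load a tile into the guarded splitter

### The arm

A 7-joint arm with a two-finger parallel gripper is mounted at the origin on the work surface. World frame = base frame: x ahead of the robot, y to its left, z up, the work surface at z = 0. Lengths are in m, angles in rad, forces in N, time in s.
With the tool pointing down it reaches from about 0.375 to 0.925 m from the base axis. Payload 3.1 kg.
Tool frame: the origin (TCP) lies between the finger pads, 19 mm behind the fingertips; this is the grasp point; z points along the fingers, y is the line along which they close (so a half turn about z gives the same grasp; the last joint's range is limited). The gripper opens to 85 mm and grips with 20 to 120 N. Pads are 22 mm wide; open, the fingers measure 114 mm over their backs; the gripper's body (76 mm by 85 mm) begins 54 mm behind the grasp point. The pads swing forward as they close: fully open they stand 13 mm farther back than shut.
Start: joints at [1.067, 0.383, 0.044, 1.598, -0.018, 1.161, -0.05], TCP at [0.257, -0.597, 0.25] pointing down, gripper open.
Joint ranges: [-2.61, 2.61], [-0.41, 2.15], [-1.48, 1.57], [0, 2.5], [-1.57, 4.71], [0.05, 1.97], [-2.85, 2.85]. Speed limits (rad/s): [2.79, 2.79, 3.14, 3.14, 3.14, 3.14, 3.14].

### API

Orientations are given as a unit quaternion [x, y, z, w].
In Python, from bench import move_ptp, movel, move_j, move_gripper, pause, inverse_kinematics, read_camera, camera_params, MotionError, sign_off, look_for, tip_of, read_time_s, read_qpos, read_joint_vel, read_effort, read_eef_pos, read_tcp_rot, read_ft_force, read_ft_torque, read_finger_gap, read_grasp_force gives the robot as it stands. Calls block until the motion is done:
- move_ptp(position, orientation): joint-space move of the TCP to a pose.
- movel(position, orientation=None, speed=0.15): straight line of the TCP; orientation=None keeps the orientation; speed is the mean speed in m/s.
- move_j(angles): joint-space move.
- move_gripper(opening, effort=None): finger opening in m; effort is the grip in N (None keeps the last); returns when the fingers have stopped.
- pause(seconds).
- inverse_kinematics(position, orientation): joint angles nearest the present ones, or None.
- read_camera(name): name is "scene" or "top" or "wrist"; returns the picture (400x640x3 uint8, red, green, blue); there is no depth.
- camera_params(name): a dict with "K" (3x3 intrinsics, pixels), "dist_coeffs" ([k1, k2, p1, p2, k3] as OpenCV has them; the pictures are not rectified), "camera_from_world" (4x4, takes a point from world to camera coordinates). Camera axes: x right, y down, z forward; pixel columns grow to the right and rows downward; lengths in m; the calibration is good to about 2 mm. A picture is of the moment at which its call begins: read the wrist's pose just before it. camera_params takes no time and is no camera call; for the wrist camera it gives the pose at the moment of the call.
A pose or a line that the arm cannot do raises MotionError and nothing moves.
- sign_off(): hands the job in; it is judged then, once.
Trained networks look in the newest picture that a camera, given by its name, has taken for a name from the list of things; names that differ only in an ending like _2 or _b are one class to them, and where a whole thing is asked for, a point or a joint stands for the part that bears it (a point fixed in the world has none). Each returns a list of dicts, best first, with "confidence" (0 to 1); they miss things now and then, are a little off and sometimes report something else, mostly with a low value. They report only what shows in the picture. A call takes as long as a camera call. They do not tell look-alikes from the thing itself.
- look_for(camera, name): "at" ([column, row] in pixels, amid what is visible of it).
- tip_of(camera, name): "at" ([column, row] in pixels: a listed point, or the origin of a listed thing).
Readings, each from a call of its own:
- read_time_s(): time.
- read_qpos(): joint angles.
- read_joint_vel(): joint speeds.
- read_effort(): joint torques, N m.
- read_eef_pos(): TCP position.
- read_tcp_rot(): TCP orientation.
- read_ft_force(): force on the tool from outside, world axes, zero at the start.
- read_ft_torque(): the same for the moment, N m.
- read_finger_gap(): finger opening in m.
- read_grasp_force(): force on a finger pad.
Only numpy, scipy, OpenCV 4.12 (cv2) and the standard library are available. Lean on these libraries where they do the work, as an engineer would, in place of code of your own. Each camera call takes 0.05 s, during which the arm holds its last target. There are 200 camera calls.

### The job

Take the large tile from the wooden rack and, keeping it upright, push it down through the spring-loaded guard flap of the tile splitter and into the jaw below, holding the flap open with the tile and fingers as it goes. Feel for the sprung rest at the bottom of the jaw, whose height is unknown: bed the tile on it with a light, steady push of about 10 N without bottoming the spring, then let go without dropping it and withdraw so that the flap swings fully shut above the tile. The tile is brittle, so force nothing, and leave the other things where they are.

Things in the scene. Friction and masses are not known exactly. Their poses are not given: they have to be found in the camera images.
- tile: Large ceramic tile, 56 mm wide (its y), 80 tall (z), 8 thick (x), about 80 g; +x face white glaze, other bare clay. Stands upright in a rack slot, its narrow sides free. Origin: centre of its lower edge. Pinch it from above by its narrow sides (closing along its y), only the top 15 mm or so (TCP level with its top or a few mm above): the fingers follow it into the splitter.
- rack: Fixed wooden tile rack 110 (x) x 90 (y) x 34 mm high. Two slots along its y at x = -22 and +22 mm, 11.5 to 12 mm wide, floors 12 mm above its underside; one holds the large tile, the other the small offcut. Origin: centre of its underside.
- splitter: Fixed tile splitter: green steel box 100 (x) x 160 (y) x 145 mm high, clear panel on its +x side, black 52 mm hand wheel (not used) standing 18 mm out of its +y side. The flat deck has one mouth, 38 (x = -17 to +21) x 136 mm (y), closed by the guard flap, over the jaw. With the tile bedded the gripper's body passes about 10 mm above the deck. Origin: centre of its underside; z up.
- mouth (a point): Point in the splitter's mouth, level with the deck's top, 145 mm above the underside, straight above the jaw's middle. Axes as the splitter: x across the narrow mouth (x = -17 to +21; the tile's thickness goes this way, either face first), y along it.
- jaw (a point): Jaw's middle, 80 mm under the deck, at the top of its straight cheeks (12 mm apart in x; end guides 62 apart in y; lead-in to 12 mm higher). Axes as the splitter. Down in the jaw is a rubber pad, the sprung rest: 4 N per mm, 6 mm travel; its top, unpressed, is 28 to 43 mm below this point (not measured), so a standing tile's top is 28 to 43 mm below the deck. Push 6 to 15 N.
- flap (a joint): Guard flap's angle, rad: 0 shut (flush with the deck), growing as it is pushed down into the box, to 1.6. Aluminium plate 29 (x) x 130 (y) x 3 mm hinged along the mouth's +x edge (x = +21 mm), its free edge 9 mm short of the other edge. Sprung shut: about 1 N at the free edge at first, 2.5 N wide open. It leans on the tile's face, then on the fingers; closes by itself when free.
- offcut: Bystander: small tile offcut 42 wide x 50 tall x 8 mm in the rack's other slot. Origin: centre of its lower edge.
- hammer: Bystander: hammer lying on the bench, handle along its x. Origin on its underside.
- jar: Bystander: closed jar, 64 mm wide, 85 mm tall. Origin: centre of its underside.
Things that resemble listed ones, but are neither listed nor needed, are in the scene too. Of the things that look like the splitter, the middle-sized one is meant.

How it is judged:
On the way, in this order (a step that is already met when the one before it is completed fails the run):
1. the tile is down through the mouth with the flap held open (over 0.6 rad) (value of joint flap above 0.6 rad and z of tile in the frame of mouth below -0.03 m and horizontal distance between tile and mouth below 0.02 m), for 0.1 s.
2. the tile, in the jaw, is pressed on the sprung rest with 5 N or more for 0.2 s (contact force between tile and pad_c0 above 5 N and z of tile in the frame of jaw below -0.015 m and horizontal distance between tile and jaw below 0.006 m), for 0.2 s.
At the end, for the whole second after the job is handed in: The large tile stands in the jaw, its lower edge resting on the sprung rest, 20 mm or more below the cheeks' tops and within 6 mm of the jaw's middle, upright within 0.2 rad, turned within 0.15 rad of the splitter, released and at rest; the flap is shut (under 0.08 rad) (z of tile in the frame of jaw below -0.02 m and horizontal distance between tile and jaw below 0.006 m and angle between tile's own z axis and vertical below 0.2 rad and angle between the y axis of tile and the y axis of splitter, either way round below 0.15 rad and contact force between tile and pad_c0 above 0.1 N and value of joint flap below 0.08 rad and linear speed of tile below 0.02 m/s and contact force between the fingers and tile below 0.1 N); the robot touches nothing.
It fails at once if the rest is pressed with more than 17 N (contact force between tile and pad_c0 above 17 N).
It fails at once if the tile is pushed against the splitter with more than 22 N (contact force between tile and splitter above 22 N).
It fails at once if the flap is forced with more than 20 N (contact force between anything else and flap_c0 above 20 N).
It fails at once if the tile is dropped inside the splitter (falls faster than 0.3 m/s out of the fingers) (linear speed of tile above 0.3 m/s and contact force between the fingers and tile below 0.1 N and horizontal distance between tile and mouth below 0.08 m).
It fails at once if the offcut, hammer or jar is moved by more than 25 mm (distance of any of offcut, hammer, jar from where it was at the start of the episode above 0.025 m).
It also fails if it takes over 56 s, if anything falls off the work surface, if the arm or the gripper's body presses on something with over 40 N, if the wrist force passes 120 N, or if a joint passes its speed limit or range.

## Working session

There is one attempt and no reset: what is moved stays moved. The work goes in short steps, each a Python script; the robot and the scene stay as the last script left them, time stands still between calls to the robot, and variables do not carry over. Pictures are saved under pics/ and viewed, at most 10 in all, crops included, and the job is handed in when it is done.

```bash
ls; mkdir -p pics
cat > h.py <<'E'
from bench import *
import numpy as np, cv2
from scipy.spatial.transform import Rotation as R
def snap(c,fn=None):
    P=camera_params(c); im=read_camera(c)
    if fn: cv2.imwrite('pics/'+fn,cv2.cvtColor(im,cv2.COLOR_RGB2BGR))
    return P,im
def ray(P,px):
    K=np.array(P["K"]);T=np.array(P["camera_from_world"])
    u=cv2.undistortPoints(np.array([[px]],float),K,np.array(P["dist_coeffs"],float))[0,0]
    Rm=T[:3,:3];d=Rm.T@np.array([u[0],u[1],1.]);return -Rm.T@T[:3,3],d/np.linalg.norm(d)
def at_z(P,px,z):
    o,d=ray(P,px);return o+d*(z-o[2])/d[2]
def tri(obs):
    A=np.zeros((3,3));b=np.zeros(3);L=[ray(P,p) for P,p in obs]
    for o,d in L:
        M=np.eye(3)-np.outer(d,d);A+=M;b+=M@o
    x=np.linalg.solve(A,b);return x,[float(np.linalg.norm((np.eye(3)-np.outer(d,d))@(x-o))) for o,d in L]
def proj(P,X):
    T=np.array(P["camera_from_world"]);r,_=cv2.Rodrigues(T[:3,:3])
    return cv2.projectPoints(np.array(X,float).reshape(-1,3),r,T[:3,3],np.array(P["K"]),np.array(P["dist_coeffs"],float))[0][:,0]
E
python3 - <<'E'
from h import *
np.set_printoptions(precision=3,suppress=True)
for c in ["scene","top"]:
    P,im=snap(c,c+"0.png")
    o=-np.array(P["camera_from_world"])[:3,:3].T@np.array(P["camera_from_world"])[:3,3];print(c,o)
    for n in ["tile","rack","splitter","mouth","flap","offcut","jar","hammer"]:
        for f in (look_for,tip_of):
            try: print(n,f.__name__,[([round(v) for v in d["at"]],round(d["confidence"],2)) for d in f(c,n)])
            except Exception as e: print(n,f.__name__,e)
print(read_time_s(),read_tcp_rot())
E
```

```text
pics
scene [1.062 0.383 0.895]
tile call [([217, 201], 0.74)]
tile call [([231, 198], 0.32)]
rack call [([231, 209], 0.57), ([243, 287], 0.25)]
rack call [([226, 207], 0.91)]
splitter call [([364, 222], 0.73), ([290, 124], 0.73), ([402, 170], 0.68), ([472, 247], 0.31)]
splitter call [([396, 180], 0.98), ([295, 151], 0.97), ([363, 240], 0.6)]
mouth call [([399, 169], 0.89), ([363, 220], 0.7), ([293, 128], 0.67)]
mouth call [([290, 102], 0.86), ([400, 156], 0.7), ([366, 202], 0.63), ([368, 224], 0.19)]
flap call [([368, 209], 0.95), ([284, 103], 0.9), ([406, 156], 0.62)]
flap call it knows: hammer, jar, jaw, mouth, offcut, rack, splitter, tile
offcut call [([230, 190], 0.67)]
offcut call [([230, 198], 0.54)]
jar call [([368, 222], 0.72), ([243, 285], 0.62)]
jar call []
hammer call [([473, 246], 0.73), ([363, 222], 0.25)]
hammer call []
top [0.46  0.108 0.941]
tile call [([431, 176], 0.6)]
tile call [([425, 184], 0.71)]
rack call [([430, 181], 0.37)]
rack call [([429, 194], 0.8)]
splitter call [([274, 212], 0.96), ([270, 315], 0.77), ([421, 306], 0.72)]
splitter call [([407, 299], 0.69), ([275, 308], 0.57)]
mouth call [([418, 303], 0.85), ([268, 314], 0.8), ([271, 211], 0.66)]
mouth call [([427, 306], 0.85), ([267, 318], 0.59), ([268, 208], 0.56)]
flap call [([268, 206], 0.8), ([432, 304], 0.71), ([267, 317], 0.7), ([433, 199], 0.17)]
flap call it knows: hammer, jar, jaw, mouth, offcut, rack, splitter, tile
offcut call [([434, 201], 0.64)]
offcut call [([429, 199], 0.64)]
jar call [([352, 111], 0.7)]
jar call [([351, 119], 0.67)]
hammer call [([179, 256], 0.78)]
hammer call [([194, 256], 0.9)]
1.6 [ 0.979  0.202  0.    -0.   ]
```

View pics/scene0.png

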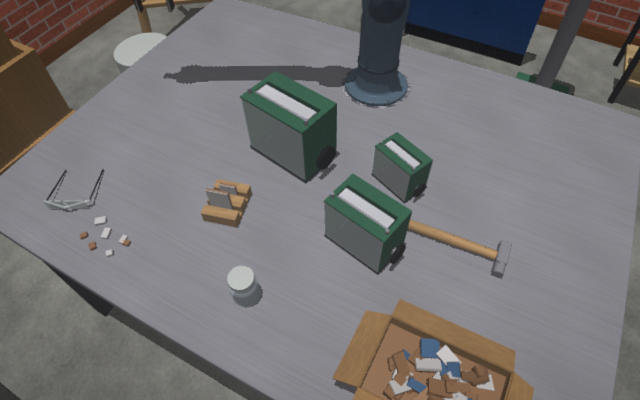

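View pics/top0.png

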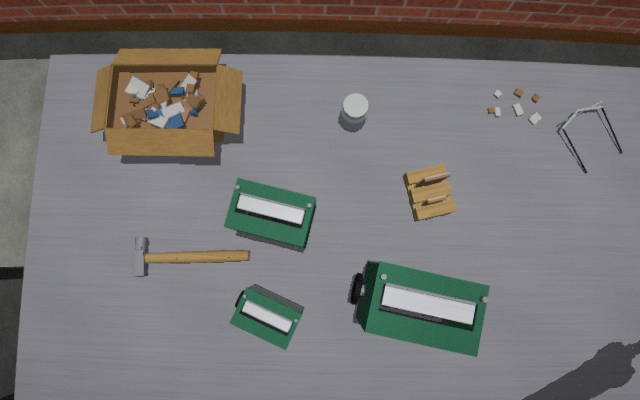

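The scene picture shows three splitters: the middle-sized one is at (366,222) in scene and (271,213) in top, with its wheel to the right at (398,252). The rack is at (228,202) in scene and (430,193) in top, with the large tile in the far-from-base slot (top 437,177) and the offcut at (434,200).

Run:
```python
from h import *
np.set_printoptions(precision=4,suppress=True)
S=camera_params("scene");T=camera_params("top");W=camera_params("wrist")
for n,a,b in [("mouth",(366,208),(271,209)),("big",(288,102),(430,305)),("small",(402,153),(267,317)),("tiletop",(219,196),(437,177)),("offtop",(230,187),(434,200)),("jar",(241,273),(355,103))]:
    print(n,*tri([(S,a),(T,b)]))
print("wheel@.07?",at_z(T,(228,236),.1))
for p in [(237,181),(315,195),(302,247),(226,230)]: print(at_z(T,p,.145))
for p in [(406,177),(414,220),(455,210),(447,166)]: print(at_z(T,p,.034))
M=np.array(W["camera_from_world"]);tr=R.from_quat(read_tcp_rot()).as_matrix()
C=np.linalg.inv(M);print("cam in tcp",tr.T@(C[:3,3]-np.array(read_eef_pos())),tr.T@C[:3,:3]);print(W["K"])
```

```text
mouth [0.5493 0.2039 0.1371] [0.001997439628441112, 0.0019974396284411396]
big [ 0.3733 -0.0925  0.1791] [0.005680951944451597, 0.005680951944451605]
small [0.3375 0.2076 0.1057] [0.0014084452667471735, 0.0014084452667471748]
tiletop [ 0.632  -0.1412  0.0706] [0.005238979687249845, 0.00523897968724966]
offtop [ 0.5858 -0.142   0.0514] [0.0022084138072874693, 0.0022084138072874667]
jar [0.7863 0.0363 0.0981] [0.001426218881111346, 0.001426218881111401]
wheel@.07? [0.4968 0.2926 0.1   ]
[0.6032 0.2703 0.145 ]
[0.5785 0.1161 0.145 ]
[0.477  0.1389 0.145 ]
[0.5064 0.2871 0.145 ]
[ 0.6402 -0.0865  0.034 ]
[ 0.5436 -0.1034  0.034 ]
[ 0.5677 -0.196   0.034 ]
[ 0.6677 -0.1804  0.034 ]
cam in tcp [ 0.0667 -0.0009 -0.1224] [[ 0.0017 -0.965  -0.2623]
 [ 1.      0.0018 -0.0002]
 [ 0.0007 -0.2623  0.965 ]]
[[332.8434   0.     319.4662]
 [  0.     332.8434 204.7274]
 [  0.       0.       1.    ]]
```

```bash
cat >> h.py <<'E'
def q(yaw): return [float(np.cos(yaw/2)),float(np.sin(yaw/2)),0.,0.]
E
python3 - <<'E'
from h import *
import pickle
D={}
def go(n,c,yaw,z):
    c=np.array(c);t=np.array([np.sin(yaw),-np.cos(yaw)])
    for i,s in enumerate((-.03,.03)):
        move_ptp([*(c+s*t),z],q(yaw));pause(.3);P,im=snap("wrist",f"{n}{i}.png");D[n+str(i)]=(P,im)
        for k in ("tile","offcut","rack") if n=="r" else ("mouth","splitter"):
            print(n,i,k,tip_of("wrist",k),look_for("wrist",k))
go("r",(.605,-.14),.19,.27)
go("s",(.543,.205),-.18,.32)
pickle.dump(D,open("D.pkl","wb"))
for n in "rs":
    a=np.vstack([D[n+"0"][1],D[n+"1"][1]]);a=cv2.resize(a,(480,600),interpolation=cv2.INTER_AREA)
    cv2.imwrite(f"pics/{n}both.png",a[:,:,::-1])
print(read_time_s(),read_qpos())
E
```

```text
r 0 tile [{'at': [350.7, 151.7], 'confidence': 0.8}] [{'at': [351.8, 154.0], 'confidence': 0.78}]
r 0 offcut [{'at': [345.6, 187.3], 'confidence': 0.63}] [{'at': [351.0, 199.2], 'confidence': 0.61}]
r 0 rack [{'at': [345.6, 169.6], 'confidence': 0.86}] [{'at': [344.1, 175.1], 'confidence': 0.62}]
r 1 tile [{'at': [298.3, 151.4], 'confidence': 0.67}] [{'at': [294.3, 154.9], 'confidence': 0.89}]
r 1 offcut [{'at': [299.9, 190.5], 'confidence': 0.68}] []
r 1 rack [{'at': [297.3, 168.2], 'confidence': 0.89}] [{'at': [294.1, 173.9], 'confidence': 0.58}]
s 0 mouth [{'at': [352.2, 189.1], 'confidence': 0.94}, {'at': [369.3, 348.3], 'confidence': 0.62}] [{'at': [574.7, 261.9], 'confidence': 0.94}, {'at': [364.8, 318.4], 'confidence': 0.71}, {'at': [349.7, 184.5], 'confidence': 0.61}]
s 0 splitter [{'at': [555.7, 243.3], 'confidence': 0.8}, {'at': [362.7, 301.8], 'confidence': 0.63}, {'at': [343.2, 166.3], 'confidence': 0.62}] [{'at': [574.4, 262.8], 'confidence': 0.72}, {'at': [350.8, 180.3], 'confidence': 0.7}, {'at': [367.3, 319.5], 'confidence': 0.67}, {'at': [181.5, 256.6], 'confidence': 0.47}]
s 1 mouth [{'at': [288.7, 187.0], 'confidence': 0.93}, {'at': [321.1, 347.0], 'confidence': 0.67}, {'at': [624.6, 316.1], 'confidence': 0.66}] [{'at': [289.5, 182.4], 'confidence': 0.89}, {'at': [559.3, 261.5], 'confidence': 0.88}, {'at': [321.9, 316.6], 'confidence': 0.71}]
s 1 splitter [{'at': [322.8, 301.1], 'confidence': 0.86}, {'at': [518.6, 246.9], 'confidence': 0.78}, {'at': [297.9, 163.4], 'confidence': 0.64}, {'at': [551.5, 70.1], 'confidence': 0.49}] [{'at': [322.1, 319.6], 'confidence': 0.94}, {'at': [556.5, 262.0], 'confidence': 0.9}, {'at': [288.7, 181.2], 'confidence': 0.72}]
8.3583 [ 0.00527533  0.20100386 -0.44891016  1.70235619  0.09100348  1.25899018
 -2.21380497]
```

View pics/r0.png

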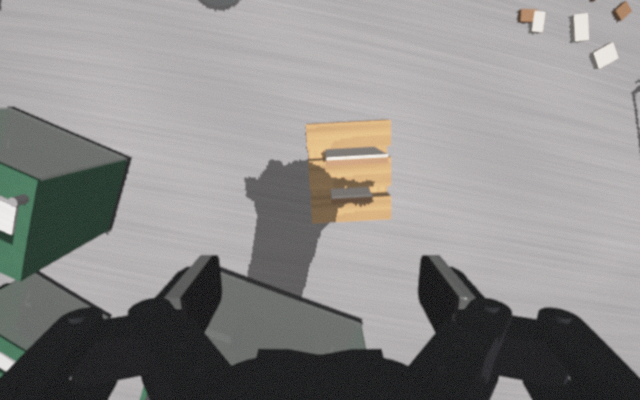

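View pics/s0.png

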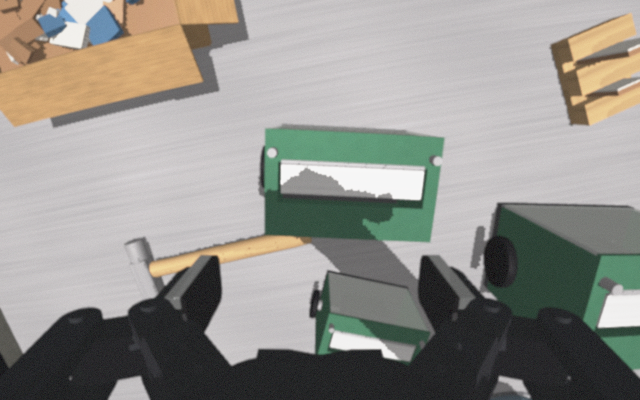

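The rack is centred at about (348,172), with the tile's white top at (357,157) and the offcut at (350,194). The splitter deck spans (268,130) to (442,240), the flap is at (352,181) and the wheel is on the left. I'll zoom in on both for edges.

Run:
```python
import pickle,numpy as np,cv2
D=pickle.load(open("D.pkl","rb"))
def c(k,x,y,w,h,s):
    a=D[k][1][y:y+h,x:x+w];return cv2.resize(a,(w*s,h*s),interpolation=cv2.INTER_CUBIC)
r=np.hstack([c("r0",300,135,100,75,4),c("r1",240,135,100,75,4)])
s=np.hstack([c("s0",255,120,200,125,2),c("s1",190,120,200,125,2)])
cv2.imwrite("pics/z.png",np.vstack([r,s])[:,:,::-1])
```

```text
(no output)
```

View pics/z.png

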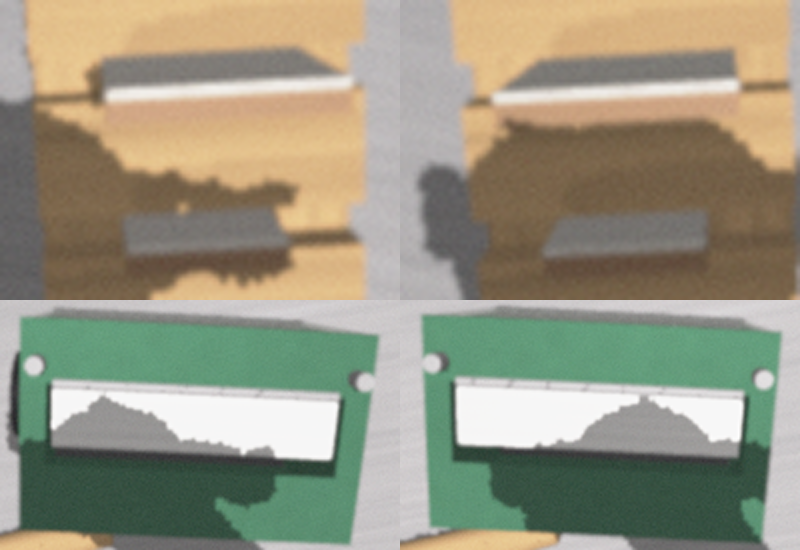

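```bash
cat > m.py <<'E'
from h import *
import pickle
np.set_printoptions(precision=4,suppress=True)
D=pickle.load(open("D.pkl","rb"))
def z(k,o,s,p,off): return (D[k][0],[o[0]+(p[0]-off[0]+.5)/s-.5,o[1]+(p[1]-off[1]+.5)/s-.5])
def two(n,o0,o1,s,yo,p0,p1,h):
    a=z(n+"0",o0,s,p0,(0,yo));b=z(n+"1",o1,s,p1,(400,yo))
    X,e=tri([a,b]);g=[at_z(*v,h)[:2] for v in (a,b)];print(X,np.round(e,4),*g);return np.mean(g,axis=0)
print("tile top +x edge L,R; -x edge L,R")
t=[two("r",(300,135),(240,135),4,0,*v,.092) for v in [((104,89),(493,96)),((352,76),(740,79)),((106,128),(493,130)),((350,110),(740,112))]]
print("len",np.linalg.norm(t[0]-t[1]),np.linalg.norm(t[2]-t[3]),"c",np.mean(t,axis=0))
for a,b in ((0,1),(2,3)): d=t[a]-t[b];print("yaw",np.arctan2(-d[0],d[1]))
print("deck TL TR BR BL")
d=[two("s",(255,120),(190,120),2,300,*v,.145) for v in [((22,318),(422,315)),((378,335),(780,333)),((352,543),(764,545)),((20,528),(430,527))]]
print([np.linalg.norm(d[i]-d[(i+1)%4]) for i in range(4)],np.mean(d,axis=0))
m=[two("s",(255,120),(190,120),2,300,*v,.145) for v in [((52,380),(455,378)),((341,396),(746,394)),((335,476),(741,474)),((50,460),(453,460))]]
print([np.linalg.norm(m[i]-m[(i+1)%4]) for i in range(4)],np.mean(m,axis=0))
for a,b in ((d[0],d[1]),(d[3],d[2]),(m[0],m[1]),(m[3],m[2])): e=a-b;print("yaw",np.arctan2(-e[0],e[1]))
S=camera_params("scene");T=camera_params("top")
for n in (proj(T,[[*p,.145] for p in d]),proj(S,[[*p,.145] for p in d]),proj(T,[[*p,.092] for p in t])): print(n.round(1).tolist())
E
python3 m.py
```

```text
tile top +x edge L,R; -x edge L,R
[ 0.6281 -0.1103  0.0883] [0.0005 0.0005] [ 0.629 -0.11 ] [ 0.6282 -0.1109]
[ 0.6423 -0.1651  0.0886] [0. 0.] [ 0.6426 -0.1643] [ 0.6426 -0.165 ]
[ 0.6205 -0.1122  0.0924] [0.0001 0.0001] [ 0.6204 -0.1122] [ 0.6205 -0.1121]
[ 0.6347 -0.1666  0.0878] [0.0001 0.0001] [ 0.635  -0.1657] [ 0.6353 -0.1664]
len 0.05596714629870737 0.05590967738118054 c [ 0.6317 -0.1383]
yaw 0.25332291122474354
yaw 0.2663519441588304
deck TL TR BR BL
[0.6108 0.2708 0.1468] [0.0001 0.0001] [0.6106 0.2712] [0.611  0.2714]
[0.5754 0.1173 0.1442] [0.0002 0.0002] [0.5757 0.1176] [0.5753 0.1175]
[0.4772 0.1376 0.142 ] [0.0008 0.0008] [0.4794 0.1384] [0.4775 0.138 ]
[0.5149 0.2936 0.145 ] [0.0006 0.0006] [0.5155 0.2935] [0.5143 0.2939]
[np.float64(0.15777104309925657), np.float64(0.09919263666745037), np.float64(0.1597264710351297), np.float64(0.09847654899048354)] [0.5449 0.2052]
[0.5814 0.2639 0.1445] [0.0002 0.0002] [0.5816 0.2638] [0.5812 0.2638]
[0.5505 0.1358 0.1415] [0.0001 0.0001] [0.5514 0.1368] [0.551  0.1362]
[0.5152 0.144  0.1475] [0. 0.] [0.5143 0.1433] [0.5144 0.1438]
[0.5467 0.2712 0.153 ] [0.0007 0.0007] [0.5456 0.2724] [0.5444 0.2743]
[np.float64(0.13084712536759419), np.float64(0.037492090011820856), np.float64(0.13338242134617756), np.float64(0.03763392348213615)] [0.548  0.2043]
yaw -0.22582286593131626
yaw -0.23022639151247967
yaw -0.23301013407618482
yaw -0.23175671607490456
[[236.7, 177.2], [314.2, 196.5], [302.4, 246.2], [222.9, 225.5]]
[[383.3, 240.6], [323.3, 199.7], [351.6, 172.1], [411.0, 209.8]]
[[423.2, 177.4], [448.4, 171.5], [424.0, 181.2], [449.2, 174.9]]
```

Everything agrees with the given sizes: tile top at about 90 mm and 56 mm wide, deck 158×99 mm at 145 mm. Next is the grasp.

Run:
```python
from h import *
np.set_printoptions(precision=4,suppress=True)
c=[.6317,-.1383];y=.259
move_ptp([*c,.2],q(y))
movel([*c,.0955],speed=.12);pause(.2)
f0=np.array(read_ft_force())
move_gripper(.05,70);pause(.2)
print(read_finger_gap(),read_grasp_force(),f0,read_ft_force(),read_eef_pos())
movel([c[0],c[1],.29],speed=.12);pause(.3)
print(read_finger_gap(),read_grasp_force(),read_ft_force(),read_ft_torque(),read_eef_pos(),read_time_s(),read_qpos())
P,im=snap("wrist","g0.png")
import pickle;pickle.dump((P,im,read_eef_pos(),read_tcp_rot()),open("G.pkl","wb"))
```

```text
0.052835920954270844 72.93425917625427 [-0.3582  0.1542 -0.194 ] [-0.1272 -1.1277  5.7757] [ 0.6326 -0.1387  0.0965]
0.052880965037695564 73.29724073410034 [ 0.358  -0.1065 -0.487 ] [ 0.021  -0.0499 -0.038 ] [ 0.6316 -0.1383  0.2897] 13.5917 [ 0.38    0.3657 -0.2931  1.5484  0.1092  1.2442 -1.2416]
```

View pics/g0.png

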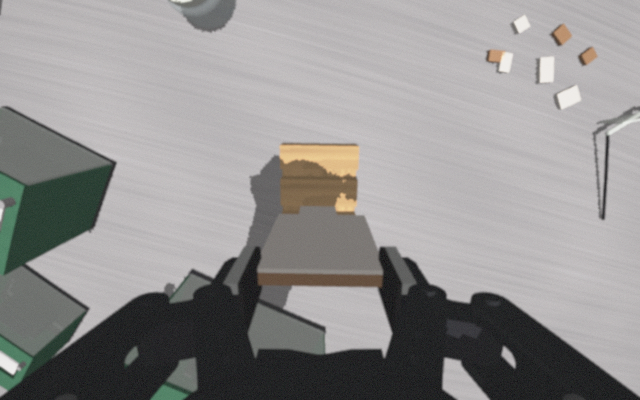

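The tile is held squarely, with its top edge at row 272–285 and its face running up to row 215 or so. I'll check its lean by projecting the expected corners.

Run:
```python
from h import *
import pickle
np.set_printoptions(precision=1,suppress=True,linewidth=200)
P,im,p,r=pickle.load(open("G.pkl","rb"));Rm=R.from_quat(r).as_matrix();p=np.array(p)
for dx in (-.002,0,.002):
  for lean in (-.05,0,.05):
    L=R.from_euler('y',lean).as_matrix()
    pts=[p+Rm@(np.array([dx,0,.004])+L@np.array([x,s*.028,z])) for z in (0,.08) for x in (.004,-.004) for s in (-1,1) if not(z and x<0)]
    print(dx,lean,proj(P,pts).tolist() if 0 else proj(P,pts).round(1).reshape(-1).tolist())
g=im.astype(int)
for c in (290,320,350): print(c,[g[y,c-1:c+2].mean(axis=0).round().astype(int).tolist() for y in range(204,224,1)])
print([g[y,320].tolist() for y in range(264,292,2)])
print("row245",[g[245,x].mean().round() for x in range(258,280)],[g[225,x].mean().round() for x in range(265,285)])
a=cv2.resize(im[195:295,245:395],(750,500),interpolation=cv2.INTER_CUBIC);cv2.imwrite("pics/gz.png",a[:,:,::-1])
```

```text
-0.002 -0.05 [255.0, 273.8, 388.4, 274.0, 255.9, 291.2, 387.4, 291.4, 278.1, 222.9, 363.9, 223.1]
-0.002 0 [254.9, 274.0, 388.5, 274.2, 256.0, 291.0, 387.3, 291.2, 277.9, 217.1, 364.1, 217.3]
-0.002 0.05 [254.8, 274.2, 388.6, 274.5, 256.0, 290.7, 387.2, 290.9, 277.7, 211.3, 364.4, 211.5]
0 -0.05 [254.7, 269.5, 388.7, 269.7, 255.6, 287.0, 387.7, 287.2, 278.0, 220.0, 364.0, 220.2]
0 0 [254.7, 269.7, 388.8, 269.9, 255.7, 286.8, 387.6, 287.0, 277.8, 214.2, 364.2, 214.3]
0 0.05 [254.6, 269.9, 388.8, 270.1, 255.8, 286.5, 387.5, 286.8, 277.6, 208.4, 364.5, 208.5]
0.002 -0.05 [254.5, 265.1, 389.0, 265.3, 255.4, 282.8, 388.0, 283.0, 277.9, 217.1, 364.1, 217.2]
0.002 0 [254.4, 265.3, 389.0, 265.5, 255.4, 282.6, 387.9, 282.8, 277.7, 211.2, 364.3, 211.4]
0.002 0.05 [254.3, 265.5, 389.1, 265.8, 255.5, 282.3, 387.8, 282.5, 277.5, 205.4, 364.6, 205.5]
290 [[131, 107, 81], [127, 105, 77], [123, 103, 76], [121, 100, 74], [120, 99, 75], [121, 99, 74], [115, 95, 71], [111, 92, 67], [112, 93, 73], [116, 102, 86], [119, 110, 104], [124, 119, 116], [126, 122, 119], [125, 122, 118], [122, 118, 116], [126, 
[... 1091 characters left out ...]
np.float64(103.0), np.float64(111.0), np.float64(120.0), np.float64(124.0), np.float64(121.0), np.float64(120.0), np.float64(119.0), np.float64(121.0), np.float64(119.0), np.float64(122.0), np.float64(121.0), np.float64(120.0), np.float64(120.0), np.float64(120.0), np.float64(122.0), np.float64(118.0), np.float64(122.0)] [np.float64(102.0), np.float64(100.0), np.float64(98.0), np.float64(99.0), np.float64(101.0), np.float64(101.0), np.float64(96.0), np.float64(104.0), np.float64(111.0), np.float64(118.0), np.float64(121.0), np.float64(118.0), np.float64(121.0), np.float64(117.0), np.float64(121.0), np.float64(121.0), np.float64(121.0), np.float64(122.0), np.float64(119.0), np.float64(120.0)]
```

View pics/gz.png

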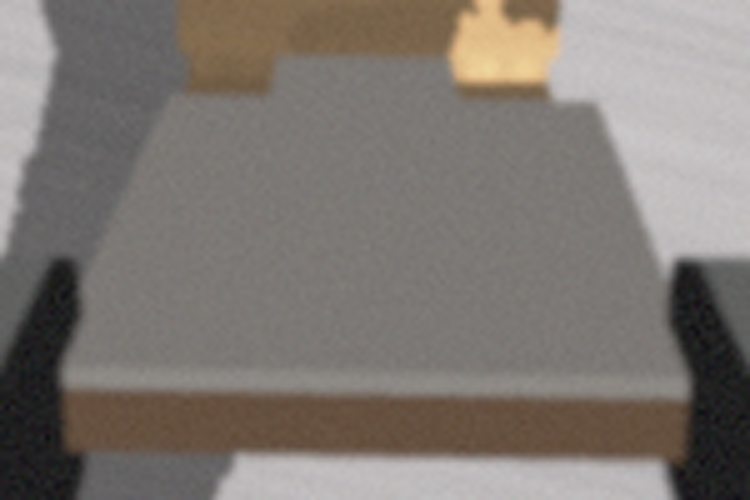

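The tile is upright and centred in the grip: the projection fits dx≈0 and lean≈0. Next is the descent through the flap, watching forces.

```bash
cat >> h.py <<'E'
YS=-.229; EX=np.array([np.cos(YS),np.sin(YS),0]);EY=np.array([-np.sin(YS),np.cos(YS),0])
SC=np.array([.5455,.205])
def ff(): 
    f=np.array(read_ft_force());return np.array([f@EX,f@EY,f[2]])
def loc():
    p=np.array(read_eef_pos());d=p-[*SC,0];return np.array([d@EX*1e3,d@EY*1e3,p[2]*1e3])
E
python3 - <<'E'
from h import *
np.set_printoptions(precision=2,suppress=True)
move_ptp([*SC,.28],q(YS));movel([*SC,.24],speed=.1);pause(.3);b=ff();print("base",b,loc(),read_qpos())
for z in [.222,.212,.202,.192,.182,.174,.168,.163]:
    movel([*SC,z],speed=.06);f=ff()-b;print(z,f,loc())
    if abs(f[2])>9 or np.hypot(*f[:2])>9: print("stop");break
print(read_time_s(),np.array(read_ft_torque()),read_finger_gap())
np.save("b.npy",b)
snap("scene","d0.png")
P,im=snap("wrist","w0.png")
E
```

```text
base [ 0.2   0.59 -1.13] [  0.36   0.34 240.81] [-0.07  0.3  -0.42  1.76  0.13  1.12 -2.34]
0.222 [-0.49 -0.7   1.48] [ -0.43  -0.21 221.44]
0.212 [-1.35 -0.8   2.72] [ -0.7   -0.38 211.15]
0.202 [-1.72 -0.94  1.18] [ -1.23  -0.47 200.72]
0.192 [-2.36 -0.58  0.67] [ -0.76  -0.27 191.1 ]
0.182 [-2.36  0.2   0.47] [ -0.55  -0.21 181.29]
0.174 [-2.4  -0.12  0.47] [ -0.39  -0.16 173.41]
0.168 [-2.78 -0.87  0.98] [ -0.3   -0.13 167.53]
0.163 [-1.66 -1.21  0.85] [ -0.26  -0.08 162.59]
18.325 [0.14 0.47 0.02] 0.052997901366574035
```

Run:
```python
from h import *
np.set_printoptions(precision=2,suppress=True)
b=np.load("b.npy");f0=ff()-b;print(f0,loc())
z=.163
while z>.124:
    z-=.003;movel([*SC,z],speed=.04);f=ff()-b;print(round(z,3),f,loc()[:2],loc()[2])
    if f[2]>6 or np.hypot(*(f-f0)[:2])>5: print("stop");break
pause(.2);print(ff()-b,loc(),read_time_s(),np.array(read_ft_torque()))
```

```text
[-1.48 -0.64  0.21] [ -0.34  -0.09 162.76]
0.16 [-2.14 -0.61  0.47] [0.01 0.02] 159.90437353451756
0.157 [-1.25 -0.1   0.61] [-0.07 -0.02] 156.82266261834891
0.154 [-2.5  -0.91  0.39] [-0.18 -0.07] 153.74866579479433
0.151 [-1.82 -0.11  1.22] [-0.21 -0.06] 150.71943426884502
0.148 [-2.49 -0.66  0.86] [-0.22 -0.05] 147.72795723970674
0.145 [-1.91 -0.53  0.08] [-0.24 -0.1 ] 144.69311632253792
0.142 [-2.17 -0.49  2.48] [0.13 0.19] 142.25768935482049
0.139 [-2.5  -1.06  3.23] [0.11 0.22] 139.05919936568014
0.136 [-1.61 -1.13  3.02] [-0.24 -0.01] 135.6587783677847
0.133 [-1.83  0.78  0.88] [-0.42 -0.13] 132.48868827796545
0.13 [-1.59 -0.39  0.38] [-0.41 -0.19] 129.48891168284652
0.127 [-2.42 -0.91  0.5 ] [-0.48 -0.31] 126.44008244490776
0.124 [-3.1  -0.89  1.01] [-0.43 -0.22] 123.5265011681847
[-2.89  0.03 -0.13] [ -0.52  -0.2  123.59] 21.875 [ 0.13  0.48 -0.03]
```

Run:
```python
from h import *
np.set_printoptions(precision=2,suppress=True)
b=np.load("b.npy");z=.124
def m(): return np.mean([ff() for _ in range(8)],axis=0)-b
while z>.100:
    z-=.0008;movel([*SC,z],speed=.03);pause(.12);f=m();print(round(z,4),f,loc())
    if f[2]>8.5 or np.hypot(*f[:2])>9: print("stop");break
pause(.4);print(m(),loc(),read_time_s(),read_grasp_force())
```

```text
0.1232 [-1.89 -0.94 -0.02] [  0.01  -0.14 123.17]
0.1224 [-1.81 -0.4   1.39] [  0.27   0.   122.58]
0.1216 [-2.04 -0.8   1.49] [  0.08   0.16 121.72]
0.1208 [-2.77 -0.99  1.9 ] [ -0.12   0.15 120.75]
0.12 [-1.88 -0.88  0.85] [ -0.11   0.07 119.94]
0.1192 [-0.97 -0.83  1.96] [ -0.08  -0.   119.18]
0.1184 [-1.13  0.34  1.15] [ -0.03  -0.01 118.38]
0.1176 [-1.88 -0.96  1.36] [ -0.04  -0.04 117.56]
0.1168 [-2.04 -0.57  1.03] [ -0.06  -0.06 116.73]
0.116 [-1.89  0.08  2.65] [  0.09  -0.   116.12]
0.1152 [-2.36 -1.44  5.33] [  0.31   0.05 115.54]
0.1144 [-2.37 -1.26  6.5 ] [  0.41   0.05 114.95]
0.1136 [-2.14 -2.76  8.09] [  0.63   0.07 114.5 ]
0.1128 [-1.7  -2.01  9.17] [  0.86   0.12 114.08]
stop
[-1.64 -1.93  8.97] [  0.87   0.09 114.08] 27.4083 75.38184975273907
```

Run:
```python
from h import *
np.set_printoptions(precision=2,suppress=True)
b=np.load("b.npy")
def m(): return np.mean([ff() for _ in range(8)],axis=0)-b
z=.1121;movel([*SC,z],speed=.03);pause(.5);print(m(),loc())
while z<.1175:
    z+=.0006;movel([*SC,z],speed=.03);pause(.1);f=m();print(round(z,4),f,loc())
    if f[2]<2.3: break
for g in (.054,.056,.058,.062,.07,.076):
    move_gripper(g,20);print(g,read_finger_gap(),read_grasp_force(),m(),loc())
print(read_time_s())
snap("scene","rel.png")
```

```text
[-3.35 -3.4  11.06] [  1.13   0.08 113.73]
0.1127 [-3.37 -1.65  9.41] [  0.76   0.09 113.94]
0.1133 [-2.32 -1.98  7.98] [  0.36   0.09 114.12]
0.1139 [-2.89 -1.62  6.5 ] [  0.07   0.09 114.38]
0.1145 [-3.17 -0.92  6.28] [ -0.06   0.06 114.57]
0.1151 [-2.94 -1.25  3.42] [ -0.23   0.03 114.88]
0.1157 [-2.34 -0.97  1.06] [ -0.37   0.01 115.33]
0.054 0.053996265356946994 48.70927860494703 [-3.19 -0.52  2.12] [ -0.29  -0.05 115.37]
0.056 0.05587240425969173 2.9272075393237174 [-2.77 -0.83  0.44] [ -0.22  -0.13 115.39]
0.058 0.05804933189052925 1.3603281369432807 [-2.86 -0.    0.13] [ -0.22  -0.31 115.37]
0.062 0.06175741348111202 1.3913754117675126 [-2.9  -0.07 -0.64] [ -0.2   -0.31 115.47]
0.07 0.07021897209661931 1.3968043006025255 [-2.93 -1.3   0.15] [ -0.09  -0.18 115.61]
0.076 0.07568397925813758 1.393034707289189 [-3.36 -1.18 -0.03] [ -0.02  -0.04 115.68]
31.6083
```

Run:
```python
from h import *
np.set_printoptions(precision=2,suppress=True)
b=np.load("b.npy")
for z in (.125,.14,.16,.20,.32):
    movel([*SC,z],speed=.06 if z<.2 else .12);print(z,ff()-b,read_grasp_force())
pause(.3)
P,im=snap("wrist");_,s=snap("scene")
a=cv2.resize(im[100:270,200:460],(780,510)) 
c=cv2.resize(s[160:290,300:440],(323,300)); a[210:,457:]=c
cv2.imwrite("pics/fin.png",a[:,:,::-1]);print(read_time_s())
```

```text
0.125 [-2.52 -1.23  3.51] 1.2400143686681986
0.14 [-1.99 -1.53  4.99] 1.9267712021246552
0.16 [-0.46 -0.57  1.22] 0.0
0.2 [ 0.45 -0.01  1.02] 0.0
0.32 [-0.29 -0.54  1.46] 0.0
34.8833
```

View pics/fin.png

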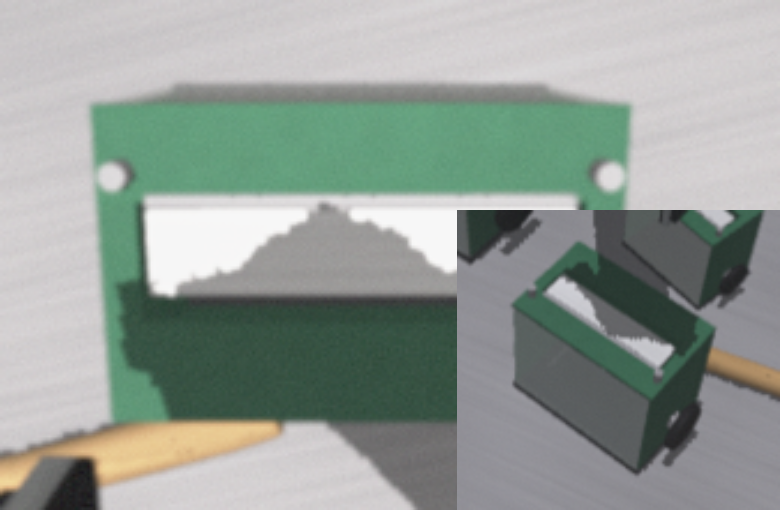

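The flap (wrist view, centred near row 250) is flush and shut again, the gripper is empty and clear, and the splitter and hammer haven't moved.

```bash
python3 -c "
from h import *
print(sign_off())"
```

```text
the job is handed in; nothing more can be done
None
```

I handed the job in at about 35 s: the tile was pressed onto the sprung rest with about 11 N, eased off and released, and the flap is shut above it. I couldn't see the tile behind the shut flap, so its final rest is judged from the forces at release.

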